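Scrub, unclamp and rack the drain-trap cups

ROBOT

A 6-joint arm with a two-finger parallel gripper is mounted at the origin on the work surface. World frame = base frame: x ahead of the robot, y to its left, z up, the work surface at z = 0. Lengths are in mm, angles in rad, forces in N, time in s.
With the tool pointing down it reaches from about 375 to 975 mm from the base axis. Payload 3.8 kg.
Tool frame: the origin (TCP) lies at the very end of the fingers, on their centre line; the grasp point (between the pads) lies 19 mm behind it (tcp_to_grasp is the distance from the TCP to the grasp point, in mm); z points along the fingers, y is the line along which they close (so a half turn about z gives the same grasp; the last joint's range is limited). The gripper opens to 88 mm and grips with 3 to 60 N. Pads are 18 mm wide; open, the fingers measure 123 mm over their backs; the gripper's body (75 mm by 187 mm) begins 45 mm behind the grasp point.
Start: joints at [-1.185, 0.264, 1.604, -0, 1.274, -0.037], TCP at [276.957, -615.559, 238.706] pointing down, gripper open.
Joint ranges: [-2.63, 2.63], [-0.94, 2.18], [0.31, 2.57], [-1.31, 4.45], [0, 2.66], [-2.55, 2.55]. Speed limits (rad/s): [2.57, 2.57, 3.14, 3.14, 3.14, 3.14].

INTERFACE

Orientations are given as [roll, pitch, yaw] about the fixed x, y, z axes, in that order (R = Rz(yaw) Ry(pitch) Rx(roll)).
In Python, from workcell import * gives the robot as it stands. The module is installed in compiled form; this text tells all that it offers. Calls block until the motion is done:
- movep(position, orientation): joint-space move of the TCP to a pose.
- movel(position, orientation=None, v=150, f_stop=None): straight line of the TCP; orientation=None keeps the orientation; v is the mean speed in mm/s. With f_stop (N) it stops when the force on the tool has changed by that much, and returns True; else False.
- move_j(angles): joint-space move.
- command_gripper(opening, force=None): finger opening in mm; force is the grip in N (None keeps the last); returns when the fingers have stopped.
- pause(seconds).
- ik(position, orientation): joint angles nearest the present ones, or None.
- get_state(): the state.
- get_image(name): name is "scene" or "top"; returns the picture (400x640x3 uint8, red, green, blue); there is no depth.
- camera_params(name): a dict with "intrinsics" (3x3 intrinsics, pixels), "dist_coeffs" ([k1, k2, p1, p2, k3] as OpenCV has them; the pictures are not rectified), "eye" and "orientation" of the camera in the world. Camera axes: x right, y up, looking along -z (the intrinsics and any distortion apply to the point x, -y, -z); pixel columns grow to the right and rows downward; lengths in mm; the calibration is good to about 2 mm. A picture is of the moment at which its call begins. camera_params takes no time and is no camera call.
A pose or a line that the arm cannot do raises Unreachable and nothing moves.
- sign_off(): hands the job in; it is judged then, once.
Trained networks look in the newest picture that a camera, given by its name, has taken for a name from the list of things; names that differ only in an ending like _2 or _b are one class to them, and where a whole thing is asked for, a point or a joint stands for the part that bears it (a point fixed in the world has none). Each returns a list of dicts, best first, with "score" (0 to 1); they miss things now and then, are a little off and sometimes report something else, mostly with a low value. They report only what shows in the picture. A call takes as long as a camera call. They do not tell look-alikes from the thing itself.
- silhouettes(camera, target): "mask" (400x640 bool, what is visible of it) and "extent" ([centre column, centre row, width, height] in pixels, round what is visible of it).
- mark_of(camera, target): "location" ([column, row] in pixels: a listed point, or the origin of a listed thing).
The state is a dict: "clock": time; "qpos": joint angles; "joint_vel": joint speeds; "joint_efforts": joint torques, N m; "tcp_pos": TCP position; "tcp_rot": TCP orientation; "force": force on the tool from outside, world axes, zero at the start; "wrist_torque": the same for the moment, N m; "opening": finger opening in mm; "grasp_force": force on a finger pad.
Only numpy, scipy, OpenCV 4.12 (cv2) and the standard library are available. Lean on these libraries where they do the work, as an engineer would, in place of code of your own. Each camera call takes 0.05 s, during which the arm holds its last target. There are 200 camera calls.

TASK

Take the brush from its pot and, going from the left fixture to the right one, scrub each clamped trap cup: down to the bottom, up to the mouth and down to the bottom again, then stand the brush back in its pot. After that throw all three toggle clamps back until they stay open (an empty fixture's too), lift out each freed cup and stand it upright on the floor of the grey tray, leaving the other things on the bench where they are. Do not pull a cup out from under a closed clamp or tip it over.

Things in the scene. Friction and masses are not known exactly. Their poses are not given: they have to be found in the camera images.
- fixture1: The left (seen from the robot) of three equal fixtures, fixed: dark steel plate 190 x 90 x 12 mm, four 7 mm high pins round the cup's seat, a toggle clamp at the far end. Origin at the plate's underside, below the seat's centre; the seat is the plate's top, z = 12 mm. x runs from seat to clamp (roughly away from the robot), z up. It may be empty, its clamp down all the same.
- clamp1 (a joint): Toggle clamp of the left fixture: rigid arm and handle on a level hinge along the fixture's y, 109 mm from the seat centre along its x, 45 mm above the table. 0 (the start) = arm level, pad down on the cup's flange; grows as the arm swings up and back, stop at 1.95 rad. Beyond 1.2 rad it falls open, below 0.8 it falls shut; moves with under 5 N at the grip.
- knob1 (a point): Centre of the red grip of the left clamp's handle, 82 mm from the hinge; grip 18 mm thick, 45 mm long, rod below it 10 mm thick. Clamp shut: the handle stands up, leaning 20 deg from upright towards the cup (grip centre 122 mm above the table). It goes over backwards, away from the cup, as the clamp opens and lies level at about 1.9 rad.
- pad1 (a point): Underside of the left clamp's rubber pad (12 mm across), 76 mm out along the arm from the hinge; with the clamp shut it lies 33 mm from the seat centre.
- cup1: Drain-trap cup of the left fixture: white plastic, open on top, 85 mm high, tube 50 mm outside, 42 mm inside diameter, inner floor 8 mm above its underside, foot flange 72 mm across, 6 mm thick; 105 to 210 g. Origin at the centre of its underside, z up. Starts upright in its fixture's seat; two or all three cups are there (None if absent).
- fixture2: The middle (seen from the robot) of three equal fixtures, fixed: dark steel plate 190 x 90 x 12 mm, four 7 mm high pins round the cup's seat, a toggle clamp at the far end. Origin at the plate's underside, below the seat's centre; the seat is the plate's top, z = 12 mm. x runs from seat to clamp (roughly away from the robot), z up. It may be empty, its clamp down all the same.
- clamp2 (a joint): Toggle clamp of the middle fixture: rigid arm and handle on a level hinge along the fixture's y, 109 mm from the seat centre along its x, 45 mm above the table. 0 (the start) = arm level, pad down on the cup's flange; grows as the arm swings up and back, stop at 1.95 rad. Beyond 1.2 rad it falls open, below 0.8 it falls shut; moves with under 5 N at the grip.
- knob2 (a point): Centre of the red grip of the middle clamp's handle, 82 mm from the hinge; grip 18 mm thick, 45 mm long, rod below it 10 mm thick. Clamp shut: the handle stands up, leaning 20 deg from upright towards the cup (grip centre 122 mm above the table). It goes over backwards, away from the cup, as the clamp opens and lies level at about 1.9 rad.
- pad2 (a point): Underside of the middle clamp's rubber pad (12 mm across), 76 mm out along the arm from the hinge; with the clamp shut it lies 33 mm from the seat centre.
- cup2: Drain-trap cup of the middle fixture: white plastic, open on top, 85 mm high, tube 50 mm outside, 42 mm inside diameter, inner floor 8 mm above its underside, foot flange 72 mm across, 6 mm thick; 105 to 210 g. Origin at the centre of its underside, z up. Starts upright in its fixture's seat; two or all three cups are there (None if absent).
- fixture3: The right (seen from the robot) of three equal fixtures, fixed: dark steel plate 190 x 90 x 12 mm, four 7 mm high pins round the cup's seat, a toggle clamp at the far end. Origin at the plate's underside, below the seat's centre; the seat is the plate's top, z = 12 mm. x runs from seat to clamp (roughly away from the robot), z up. It may be empty, its clamp down all the same.
- clamp3 (a joint): Toggle clamp of the right fixture: rigid arm and handle on a level hinge along the fixture's y, 109 mm from the seat centre along its x, 45 mm above the table. 0 (the start) = arm level, pad down on the cup's flange; grows as the arm swings up and back, stop at 1.95 rad. Beyond 1.2 rad it falls open, below 0.8 it falls shut; moves with under 5 N at the grip.
- knob3 (a point): Centre of the red grip of the right clamp's handle, 82 mm from the hinge; grip 18 mm thick, 45 mm long, rod below it 10 mm thick. Clamp shut: the handle stands up, leaning 20 deg from upright towards the cup (grip centre 122 mm above the table). It goes over backwards, away from the cup, as the clamp opens and lies level at about 1.9 rad.
- pad3 (a point): Underside of the right clamp's rubber pad (12 mm across), 76 mm out along the arm from the hinge; with the clamp shut it lies 33 mm from the seat centre.
- cup3: Drain-trap cup of the right fixture: white plastic, open on top, 85 mm high, tube 50 mm outside, 42 mm inside diameter, inner floor 8 mm above its underside, foot flange 72 mm across, 6 mm thick; 105 to 210 g. Origin at the centre of its underside, z up. Starts upright in its fixture's seat; two or all three cups are there (None if absent).
- pot: Steel brush pot, fixed: round, 54 mm outside, 46 mm inside, 70 mm high, inner floor 5 mm above the table, foot disc 80 mm across. Origin at the centre of its underside.
- brush: Bottle brush of 70 g, 180 mm long, standing upright in the pot: cylindrical grey head 28 mm across and 65 mm long with a flat end, then a thin steel stem 8 mm across, then a wooden handle 16 mm across from 110 to 180 mm above the flat end. Origin at the centre of the flat lower end, z along the handle (up).
- tray: Grey loose plastic tray, 340 x 140 mm outside, walls 5 mm thick and 22 mm high, floor 5 mm thick, 1.2 kg. Origin at the centre of its underside, x along its length. It holds three cups in a row, 100 mm apart.
- nut_a: White plastic slip nut lying flat on the bench, 42 mm across, 16 mm high; not part of the job. Origin at the centre of its underside.
- nut_b: White plastic slip nut lying flat on the bench, 42 mm across, 16 mm high; not part of the job. Origin at the centre of its underside.
- elbow: Grey pipe elbow lying on the bench, about 90 x 80 mm, 40 mm high; not part of the job. Origin near its bend, on the bench.
- tape: White tape roll lying flat, 90 mm across, 24 mm high; not part of the job. Origin at the centre of its underside.
There are look-alikes about, which are no part of the job. Leave any pink or yellow look-alike of the cup3 alone.

How it is judged:
By the outcome, as a careful person would: the job done as asked, in the order asked, and still so for the second after the job is handed in, with the robot touching nothing.
Of cup1, cup2, cup3 only 2 to 3 are there at a start; the rules pass over those that are not, and their reading is None.
At some moment in a run one of tray, cup1, cup2, cup3 may be knocked a few centimetres aside while the robot is not near it.
It also fails if it takes over 210 s, if anything falls off the work surface, if the arm or the gripper's body presses on something with over 40 N, if the wrist force passes 120 N, or if a joint passes its speed limit or range.

## Working session

There is one attempt and no reset: what is moved stays moved. The work goes in short steps, each a Python script; the robot and the scene stay as the last script left them, time stands still between calls to the robot, and variables do not carry over. Pictures are saved under pics/ and viewed, at most 14 in all, crops included, and the job is handed in when it is done.

```bash
mkdir -p pics
cat > h.py <<'E'
from workcell import *
import numpy as np, cv2
from scipy.spatial.transform import Rotation as R
def cam(n):
    p=camera_params(n); o=np.array(p["orientation"],float)
    Rm=o if o.shape==(3,3) else R.from_euler('xyz',o).as_matrix()
    return np.array(p["intrinsics"],float),np.array(p["dist_coeffs"],float),np.array(p["eye"],float),Rm@np.diag([1,-1,-1])
def unproj(n,px,z):
    K,d,e,Rm=cam(n); u=cv2.undistortPoints(np.array([[px]],float),K,d)[0,0]
    r=Rm@np.array([u[0],u[1],1]); return e+r*(z-e[2])/r[2]
def proj(n,P):
    K,d,e,Rm=cam(n); t=-Rm.T@e
    return cv2.projectPoints(np.atleast_2d(np.array(P,float)),cv2.Rodrigues(Rm.T)[0],t,K,d)[0][:,0]
def save(n,f,crop=None,s=1):
    im=get_image(n)[:,:,::-1]
    if crop: im=im[crop[1]:crop[3],crop[0]:crop[2]]
    cv2.imwrite('pics/'+f,cv2.resize(im,None,fx=s,fy=s))
E
python3 - <<'E'
from h import *
for n in("scene","top"):
    print(n,camera_params(n)); save(n,n+'0.png',s=1.25)
for n in("top","scene"):
    for t,z in(("fixture1",0),("knob1",122),("cup1",0),("pot",0),("brush",5),("tray",0),("pad1",18)):
        print(n,t,[(np.round(m["location"]).tolist(),round(m["score"],2),np.round(unproj(n,m["location"],z)[:2]).tolist()) for m in mark_of(n,t)])
E
```

```text
scene {'intrinsics': array([[397.21431509,   0.        , 318.40362117],
       [  0.        , 397.21431509, 206.11712569],
       [  0.        ,   0.        ,   1.        ]]), 'dist_coeffs': array([0.01889113, 0.        , 0.        , 0.        , 0.        ]), 'eye': array([1251.14656479,   -1.92776572,  849.0291044 ]), 'orientation': array([0.805349  , 0.0017477 , 1.54711186])}
top {'intrinsics': array([[476.26301538,   0.        , 320.55427286],
       [  0.        , 476.26301538, 206.90484165],
       [  0.        ,   0.        ,   1.        ]]), 'dist_coeffs': array([-0.14770461,  0.        ,  0.        ,  0.        ,  0.        ]), 'eye': array([4.22103881e+02, 7.02257943e-01, 1.49149190e+03]), 'orientation': array([ 0.04261987, -0.00301611, -1.59919189])}
top fixture1 [([218.0, 260.0], 0.79, [329.0, 320.0]), ([271.0, 225.0], 0.65, [433.0, 150.0]), ([312.0, 220.0], 0.58, [446.0, 21.0])]
top knob1 [([193.0, 245.0], 0.63, [381.0, 367.0]), ([314.0, 190.0], 0.5, [531.0, 14.0])]
top cup1 [([413.0, 290.0], 0.78, [216.0, -288.0]), ([274.0, 221.0], 0.77, [445.0, 141.0]), ([311.0, 220.0],
[... 728 characters left out ...]
 ([379.0, 211.0], 0.58, [517.0, 171.0]), ([318.0, 214.0], 0.55, [523.0, 14.0])]
scene cup1 [([420.0, 197.0], 0.93, [333.0, 338.0]), ([228.0, 175.0], 0.89, [209.0, -281.0]), ([361.0, 216.0], 0.84, [416.0, 144.0]), ([365.0, 186.0], 0.81, [277.0, 172.0]), ([315.0, 226.0], 0.59, [452.0, 4.0]), ([456.0, 267.0], 0.57, [611.0, 378.0])]
scene pot [([246.0, 265.0], 0.84, [590.0, -181.0])]
scene brush [([245.0, 265.0], 0.65, [593.0, -182.0]), ([412.0, 195.0], 0.38, [332.0, 314.0])]
scene tray [([195.0, 229.0], 0.81, [456.0, -343.0])]
scene pad1 [([368.0, 223.0], 0.83, [461.0, 159.0]), ([320.0, 230.0], 0.64, [484.0, 19.0]), ([422.0, 199.0], 0.59, [364.0, 337.0]), ([455.0, 269.0], 0.51, [630.0, 364.0])]
```

View pics/top0.png

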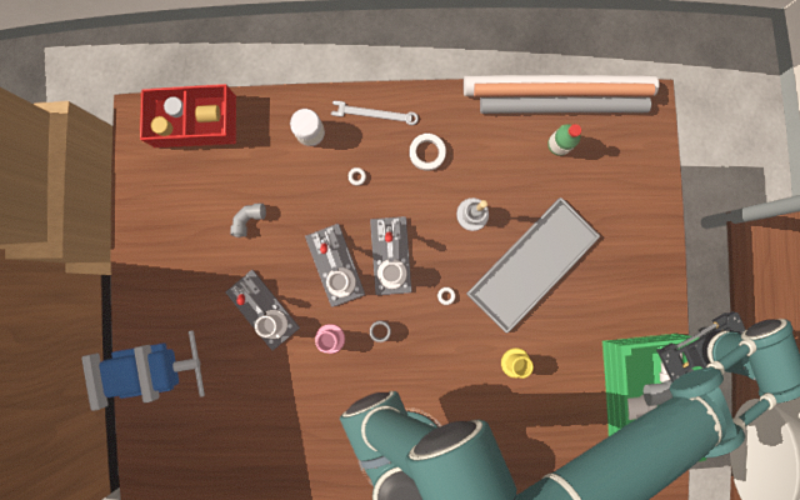

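View pics/scene0.png

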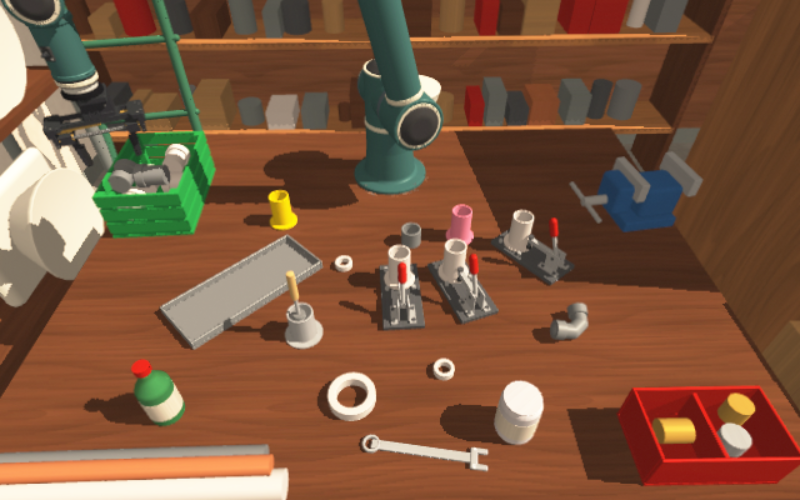

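The top and scene pictures show all three fixtures holding a white cup: cups at about (268,327), (338,282) and (391,272) in the top picture. The brush is in its pot at (473,213) and the tray is at (535,265). The pink (329,339) and yellow (517,363) cups are the look-alikes. Next I'll fit precise poses.

```bash
cat >> h.py <<'E'
from scipy.optimize import minimize
a=np.linspace(0,2*np.pi,40,endpoint=False); C=np.c_[np.cos(a),np.sin(a)]
def ring(r,z): return np.c_[C*r,np.full(40,z)]
def sil(n,parts,off):
    m=np.zeros((400,640),np.uint8)
    for P in parts:
        q=proj(n,P+off); cv2.fillConvexPoly(m,cv2.convexHull(np.round(q*16).astype(np.int32)),1,shift=4)
    return m>0
CUP=[np.r_[ring(36,0),ring(36,6)],np.r_[ring(25,6),ring(25,85)]]
CUPT=[np.r_[ring(25,20),ring(25,85)]]
def findcup(guess,z,cams=("top","scene"),new=True):
    """fit cup x,y at underside height z to masks near guess"""
    out={}
    for n in cams:
        if new: get_image(n)
        best=None
        g=sil(n,CUP,np.array([*guess,z]))
        for s in silhouettes(n,"cup1"):
            i=(s["mask"]&g).sum()/(s["mask"]|g).sum()
            if best is None or i>best[0]: best=(i,s["mask"])
        if best is None or best[0]<.2: out[n]=None; continue
        m=best[1]; f=lambda p:-(lambda h:(m&h).sum()/(m|h).sum())(sil(n,CUP,np.array([*p,z])))
        r=minimize(f,guess,method="Nelder-Mead",options=dict(initial_simplex=np.array([guess,np.add(guess,[8,0]),np.add(guess,[0,8])]),xatol=.2,fatol=1e-4))
        out[n]=(np.round(r.x,1),round(-r.fun,2))
    return out
def rects(n,t,z):
    get_image(n); o=[]
    for s in silhouettes(n,t):
        c=max(cv2.findContours(s["mask"].astype(np.uint8),cv2.RETR_EXTERNAL,cv2.CHAIN_APPROX_NONE)[0],key=len)[:,0]
        P=np.array([unproj(n,p,z)[:2] for p in c],np.float32); (cx,cy),(w,h),_=r=cv2.minAreaRect(P)
        b=cv2.boxPoints(r); e=max((b[1]-b[0],b[2]-b[1]),key=np.linalg.norm)
        o.append(dict(c=np.round([cx,cy]),wh=np.round([w,h]),yaw=round(float(np.degrees(np.arctan2(e[1],e[0]))),1),score=round(s["score"],2)))
    return o
E
python3 - <<'E'
from h import *
for g in((332,325),(433,148),(446,20)): print(findcup(g,12))
for n in("top","scene"):
    for r in rects(n,"fixture1",12): print(n,"fix",r)
    for r in rects(n,"tray",22): print(n,"tray",r)
    for t in("fixture2","fixture3","knob2","knob3"):
        print(n,t,[np.round(unproj(n,m["location"],122 if t[0]=="k" else 0)[:2]).tolist() for m in mark_of(n,t)])
    # brush handle
    for s in silhouettes(n,"brush"):
        ys,xs=np.nonzero(s["mask"]); print(n,"brush",s["score"],s["extent"],len(xs))
print(get_state())
K=[]
# red blobs
for n in("top","scene"):
    im=get_image(n).astype(int); m=((im[:,:,0]>110)&(im[:,:,1]<60)&(im[:,:,2]<60)).astype(np.uint8)
    nn,_,st,ce=cv2.connectedComponentsWithStats(m)
    for i in range(1,nn):
        if st[i,4]>8: print(n,st[i],np.round(ce[i],1),np.round(unproj(n,ce[i],122)[:2]))
im=get_image("top")[:,:,::-1]; cv2.imwrite('pics/t1.png',cv2.resize(im[150:290,170:420],None,fx=3.2,fy=3.2,interpolation=cv2.INTER_CUBIC))
E
```

```text
{'top': (array([329.5, 317.9]), np.float64(0.96)), 'scene': (array([331.5, 315.7]), np.float64(0.83))}
{'top': (array([433.5, 146.1]), np.float64(0.9)), 'scene': (array([429.7, 145.1]), np.float64(0.84))}
{'top': (array([449.7,  18.1]), np.float64(0.87)), 'scene': (array([450.9,  16.2]), np.float64(0.73))}
top fix {'c': array([368., 344.]), 'wh': array([191.,  91.]), 'yaw': 37.9, 'score': 0.93}
top fix {'c': array([496.,  19.]), 'wh': array([189.,  93.]), 'yaw': 2.5, 'score': 0.79}
top fix {'c': array([476., 160.]), 'wh': array([189.,  92.]), 'yaw': 19.6, 'score': 0.64}
top tray {'c': array([ 463., -336.]), 'wh': array([144., 340.]), 'yaw': -46.7, 'score': 0.79}
top tray {'c': array([524.,  24.]), 'wh': array([15., 77.]), 'yaw': -1.6, 'score': 0.21}
top fixture2 [[446.0, 25.0], [335.0, 317.0], [443.0, 145.0]]
top fixture3 [[446.0, 25.0], [335.0, 317.0], [443.0, 145.0]]
top knob2 [[536.0, 21.0], [381.0, 368.0], [504.0, 184.0]]
top knob3 [[536.0, 21.0], [381.0, 368.0], [504.0, 184.0]]
top brush 0.6 [379.9, 166.4, 17.4, 13.8] 101
scene fix {'c': array([482., 165.]), 'wh': array([195., 1
[... 1642 characters left out ...]
5  49 697] [164.4 104.9] [797. 450.]
top [310 186   4   6  10] [311.9 188.2] [535.  18.]
top [258 195   3   7  11] [259.5 197.6] [512. 170.]
top [192 236   4   8  20] [193.7 238.9] [398. 365.]
scene [ 90   0  34  29 686] [107.   13.6] [ -990. -1059.]
scene [382   0  18  28 372] [390.8  13.5] [-961.  431.]
scene [ 451    0   53   27 1153] [477.7  12.9] [-950.  887.]
scene [373  68  15  33 369] [380.1  84. ] [-181.  270.]
scene [440 174   7  16  98] [443.  181.5] [403. 368.]
scene [375 203   8  17  97] [378.2 210.9] [517. 170.]
scene [318 211   6  16  75] [320.8 218.1] [539.  20.]
scene [105 288  17  15 178] [112.8 294.5] [ 756. -431.]
scene [ 494  309  146   80 4975] [564.5 352.6] [907. 471.]
```

View pics/t1.png

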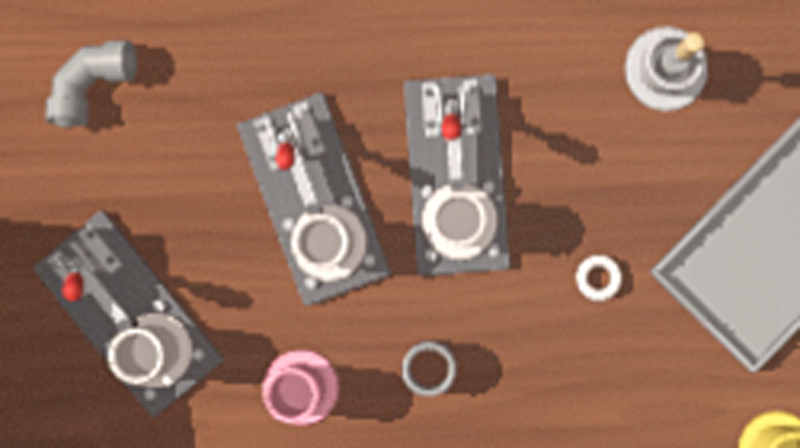

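The crop confirms the fixture yaws: about 38°, 19.6° and 2.5°. The brush handle's tip is at about (385,163) in the top picture.

```bash
python3 - <<'E'
from h import *
for n in("top","scene"):
    get_image(n)
    for m in mark_of(n,"pot")[:1]: pot=m["location"]; print(n,"pot",unproj(n,pot,0))
    im=get_image(n).astype(int); q=proj(n,[592,-183,150])[0].astype(int)
    x0,y0=q-35
    w=im[y0:y0+70,x0:x0+70]; m=((w[:,:,0]>170)&(w[:,:,0]-w[:,:,2]>50)).astype(np.uint8)
    nn,_,st,ce=cv2.connectedComponentsWithStats(m)
    for i in range(1,nn):
        if st[i,4]>8: print(n,st[i]+np.r_[x0,y0,0,0,0],np.round(ce[i]+[x0,y0],1),unproj(n,ce[i]+[x0,y0],150))
    print(proj(n,[[592,-183.5,185],[592,-183.5,150],[592,-183.5,115]]))
    cv2.imwrite('pics/b_%s.png'%n,cv2.resize(im[y0:y0+70,x0:x0+70,::-1].astype(np.uint8),None,fx=6,fy=6,interpolation=cv2.INTER_CUBIC)); print(x0,y0)
E
python3 -c "
import cv2,numpy as np;cv2.imwrite('pics/b.png',np.hstack([cv2.imread('pics/b_top.png')[:,:395],cv2.imread('pics/b_scene.png')[:,:400]]))"
```

```text
top pot [ 588.42290012 -188.54388795    0.        ]
top [381 160   9   8  44] [385.4 163.3] [ 597.9406398  -192.79309771  150.        ]
[[383.9041676  163.84021353]
 [382.23817453 165.47234015]
 [380.65529518 167.022913  ]]
347 130
scene pot [ 5.93176262e+02 -1.91462138e+02 -1.13686838e-13]
scene [228 216  21  29 133] [235.1 228.4] [ 595.70944043 -187.61007744  150.        ]
[[234.84460874 216.97810059]
 [236.98848212 227.19083038]
 [239.02442306 236.89926443]]
202 192
```

View pics/b.png

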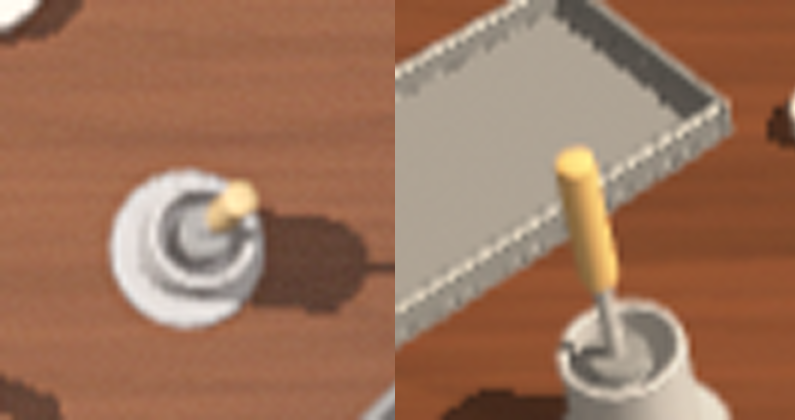

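The crops show the handle's tip at top (386,163) and scene (232,218.7). The pot's rim is centred at top (380.8,168.7) and scene (240.3,250.3).

```bash
cat >> h.py <<'E'
PI=np.pi
def here(): return get_state()["tcp_pos"]
def yawpick(y,pos):
    """half-turn-equivalent yaw with the roomiest last joint"""
    best=None
    for k in(-1,0,1):
        q=ik(pos,[PI,0,y+k*PI])
        if q is not None and (best is None or abs(q[5])<best[0]): best=(abs(q[5]),y+k*PI)
    return best[1]
F={1:(330.5,317,np.radians(38)),2:(432,146,np.radians(19.6)),3:(450,17.5,np.radians(2.5))}
E
python3 - <<'E'
from h import *
print("tip",unproj("top",(386,163),185),unproj("scene",(232,218.7),185))
print("rim",unproj("top",(380.8,168.7),70),unproj("scene",(240.3,250.3),70))
print("foot",unproj("top",(378.2,171.3),3))
for i,(x,y,w) in F.items():
    w=yawpick(w,[x,y,300]); print(i,w,ik([x,y,300],[PI,0,w]), ik([x,y,50],[PI,0,w]))
for w in np.radians([0,45,90,-45]): print(w,yawpick(w,[594,-189,200]),ik([594,-189,200],[PI,0,yawpick(w,[594,-189,200])]))
E
```

```text
tip [ 594.20010994 -189.42412833  185.        ] [ 597.49183136 -189.40973638  185.        ]
rim [ 592.46722889 -189.77213397   70.        ] [ 597.20488243 -185.9170678    70.        ]
foot [ 592.47030252 -190.2209968     3.        ]
1 3.8048177693476384 [ 0.71015232 -0.19118657  1.96259308  0.          1.37018614 -1.52386912] [ 0.71015232  0.06046556  2.22608724  0.          0.85503986 -1.52386912]
2 0.3420845333908886 [ 2.71279508e-01 -1.95229265e-01  1.96591918e+00 -4.44089210e-16
  1.37090274e+00  1.49999130e+00] [ 2.71279508e-01  5.68373190e-02  2.22997092e+00 -4.44089210e-16
  8.54784414e-01  1.49999130e+00]
3 0.04363323129985824 [-1.64504483e-02 -2.07027806e-01  1.97554240e+00 -4.44089210e-16
  1.37307806e+00  1.51071265e+00] [-1.64504483e-02  4.62218806e-02  2.24124332e+00 -4.44089210e-16
  8.54127449e-01  1.51071265e+00]
0.0 0.0 [-3.48009291e-01  1.93824997e-01  1.76197043e+00 -4.44089210e-16
  1.18579722e+00  1.22278704e+00]
0.7853981633974483 0.7853981633974483 [-3.48009291e-01  1.93824997e-01  1.76197043e+00 -4.44089210e-16
  1.18579722e+00  4.37388873e-01]
1.5707963267948966 1.5707963267948966 [-0.34800929  0.193825    1.76197043  0.          1.18579722 -0.34800929]
-0.7853981633974483 2.356194490192345 [-0.34800929  0.193825    1.76197043  0.          1.18579722 -1.13340745]
```

Run:
```python
from h import *
w=0.35; B=(594.5,-189)
o=[PI,0,w]
command_gripper(50)
movep([*B,260],o); movel([*B,134],v=120)
command_gripper(0,30); s=get_state(); print(s["opening"],s["grasp_force"],s["force"],s["clock"])
movel([*B,300],v=200); s=get_state(); print(s["opening"],s["force"],s["clock"])
x,y,w=F[1]; movep([x,y,300],[PI,0,w]); print(get_state()["clock"])
save("scene","br.png",(280,60,520,260),3.0); save("top","br2.png",(150,150,400,330),3)
```

```text
15.058560375555306 29.986760169267654 [ 0.05006197 -0.45946468  0.15447148] 7.2
14.923378196110498 [-0.47984038  0.13776225 -1.40224427] 8.1833
10.2333
```

View pics/br.png

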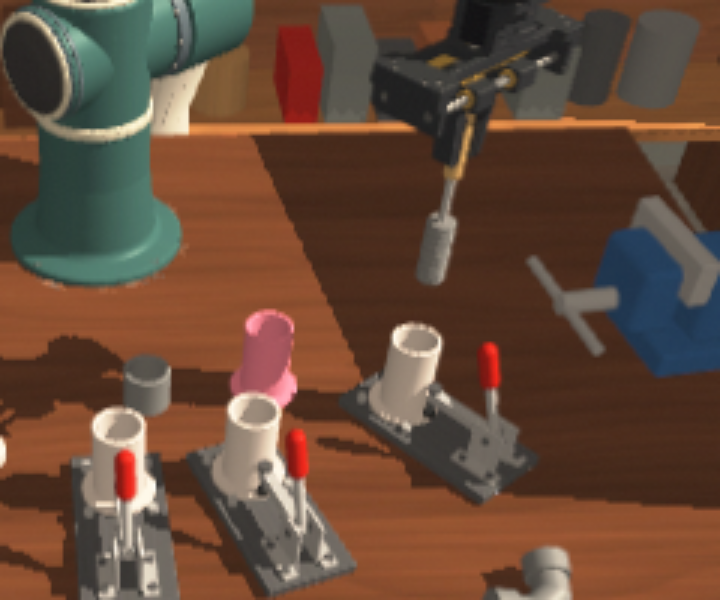

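The brush is held above cup 1. Its tip is at scene (424,153) and the top of its head at about (426,132). I'll compare that with a vertical brush.

Run:
```python
from h import *
s=get_state()["tcp_pos"]; print(s)
print(proj("scene",[[s[0],s[1],z] for z in(171,171+65,171+110)]), proj("scene",[[s[0]+10,s[1],171],[s[0],s[1]+10,171]]))
for n in("scene","top"):
    im=get_image(n)
    for m in mark_of(n,"brush"): print(n,m,unproj(n,m["location"],171))
    for m in silhouettes(n,"brush"): print(n,m["score"],m["extent"])
```

```text
[331.15245727 316.61595    299.94890594]
[[422.53286906 152.29904334]
 [426.82522096 132.99156623]
 [430.01902565 118.65025473]] [[423.27918985 154.39325942]
 [426.02241679 152.24001803]]
scene {'location': [425.6, 150.5], 'score': 0.68} [322.7622082 327.2349769 171.       ]
scene {'location': [276.6, 212.5], 'score': 0.4} [565.41159628 -88.19793417 171.        ]
scene 0.79 [430.2, 128.8, 19.0, 53.6]
top {'location': [422.4, 211.3], 'score': 0.49} [ 457.94540841 -289.0774508   171.        ]
top {'location': [204.6, 264.4], 'score': 0.41} [326.94064705 323.04802348 171.        ]
top {'location': [193.6, 240.1], 'score': 0.19} [395.43366785 352.66953504 171.        ]
```

View pics/br2.png

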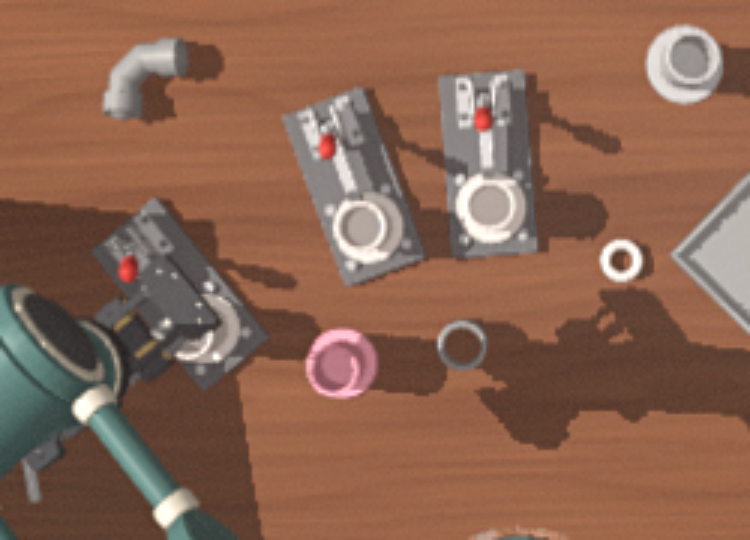

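Run:
```python
from h import *
print(proj("scene",[331,316.6,97]))
x,y,w=F[1]
im=get_image("scene"); m=silhouettes("scene","brush")[0]["mask"]; print([(r,np.nonzero(m[r])[0].mean().round(1),m[r].sum()) for r in range(118,158,4) if m[r].any()])
movel([x,y,232],v=150)   # tip ~103
m=None; im=get_image("scene"); cv2.imwrite('pics/e1.png',cv2.resize(im[130:230,370:490,::-1],None,fx=6,fy=6,interpolation=cv2.INTER_CUBIC))
```

```text
[[418.03969905 172.44800768]]
[(118, np.float64(430.0), np.int64(5)), (122, np.float64(429.0), np.int64(3)), (126, np.float64(428.5), np.int64(2)), (130, np.float64(427.0), np.int64(5)), (134, np.float64(426.5), np.int64(10)), (138, np.float64(426.0), np.int64(11)), (142, np.float64(425.0), np.int64(11)), (146, np.float64(424.5), np.int64(12)), (150, np.float64(424.0), np.int64(11)), (154, np.float64(423.5), np.int64(6))]
```

View pics/e1.png

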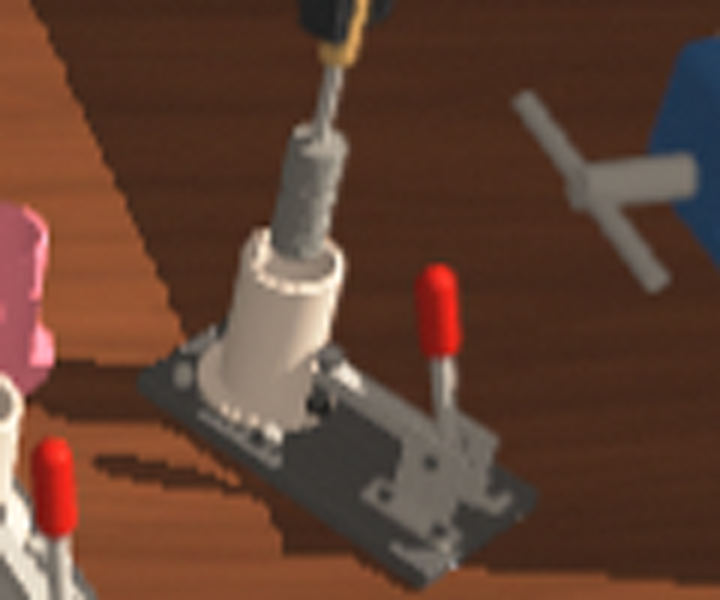

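The brush tip is centred over mouth 1: tip about (302,252), mouth centre about (297,260) in the crop. I'll scrub cup 1.

```bash
cat >> h.py <<'E'
def scrub(i,dx=0,dy=-1.2,travel=True):
    x,y,w=F[i]; x+=dx; y+=dy; o=[PI,0,w]
    if travel: movep([x,y,300],o)
    f0=get_state()["force"]
    movel([x,y,232],v=150); log=[]
    s=movel([x,y,170],v=100,f_stop=6); log.append((s,here()[2].round(1),(get_state()["force"]-f0).round(1)))
    if s: print("early contact",log); return
    s=movel([x,y,146],v=30,f_stop=5); zb=here()[2]; log.append((s,zb.round(1),(get_state()["force"]-f0).round(1)))
    pause(.2); movel([x,y,zb+73],v=100); pause(.2); log.append(here()[2].round(1))
    movel([x,y,zb+12],v=100); s=movel([x,y,zb-3],v=30,f_stop=5); log.append((s,here()[2].round(1),(get_state()["force"]-f0).round(1)))
    pause(.2); movel([x,y,300],v=200); print(i,log,get_state()["opening"],get_state()["clock"])
E
python3 - <<'E'
from h import *
scrub(1,travel=False)
E
```

```text
1 [(False, np.float64(170.4), array([ 0.5,  0.8, -0.3])), (True, np.float64(148.9), array([-1.8,  1.1,  4.2])), np.float64(220.9), (True, np.float64(148.6), array([-0. ,  0.8,  2.9]))] 15.409028517842165 16.6583
```

Run:
```python
from h import *
scrub(2); 
x,y,w=F[3]; movep([x,y,300],[PI,0,w]); movel([x,y,236]); im=get_image("scene"); cv2.imwrite('pics/e3.png',cv2.resize(im[130:250,260:420,::-1],None,fx=4,fy=4,interpolation=cv2.INTER_CUBIC))
for i in(2,3): print(findcup(F[i][:2],12,("top",)))
```

```text
2 [(False, np.float64(170.6), array([-1.1, -0.3, -0.9])), (True, np.float64(148.5), array([-1.7, -0.8,  3.7])), np.float64(220.6), (True, np.float64(148.3), array([-0.9, -1.1,  4.3]))] 14.959452412810906 23.1083
{'top': (array([431.6, 148.8]), np.float64(0.51))}
{'top': None}
```

View pics/e3.png

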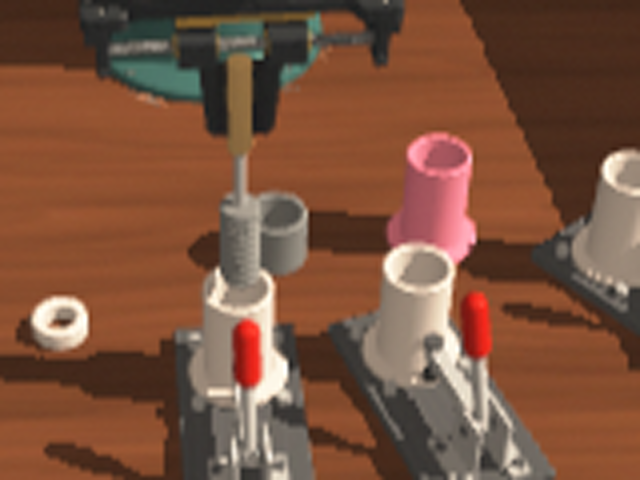

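Over cup 3 the brush (column 240) is centred on the mouth (239,287). I'll scrub it, return the brush and open clamp 1.

Run:
```python
from h import *
scrub(3,dy=-0.5,travel=False)
B=(594.5,-189); w=0.35; o=[PI,0,w]
movep([*B,300],o); movel([*B,200],v=200)
s=movel([*B,141],v=80,f_stop=6); print(s,here()); 
if not s: print(movel([*B,131],v=30,f_stop=5),here())
print(get_state()["force"])
save("scene","p1.png",(180,150,320,300),4)
```

```text
3 [(False, np.float64(170.4), array([0.7, 0.3, 1. ])), (True, np.float64(148.3), array([ 0.2, -0.2,  5.4])), np.float64(220.4), (True, np.float64(148.0), array([-0.1, -1.3,  5. ]))] 15.272868722480869 29.8
False [ 594.85695811 -189.13124445  141.27352655]
True [ 595.22290867 -189.25935165  132.84842498]
[1.41778557 0.11512983 3.11443403]
```

View pics/p1.png

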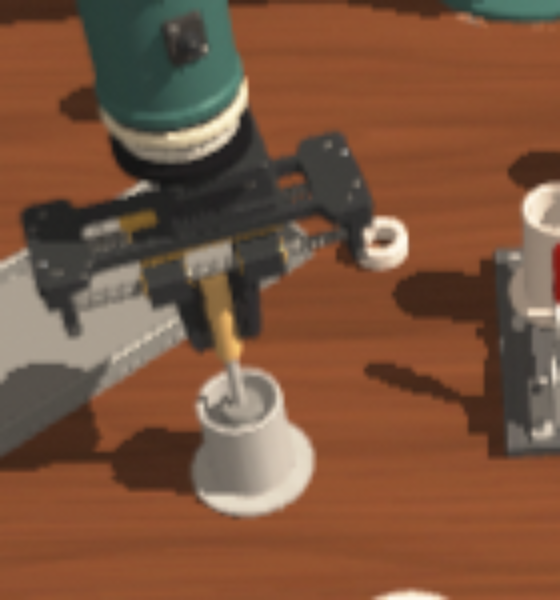

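The brush is standing in the pot. I'll release it and throw the clamps.

```bash
cat >> h.py <<'E'
def fx(i,u,z,v=0):
    x,y,w=F[i]; return [x+u*np.cos(w)-v*np.sin(w),y+u*np.sin(w)+v*np.cos(w),z]
def throw(i):
    w=F[i][2]; o=[PI,0,w]; f0=get_state()["force"]
    movep(fx(i,44,210),o); f0=get_state()["force"]; s=movel(fx(i,44,122),v=150,f_stop=8)
    if s: print("hit",here()); return
    fm=0
    for phi in np.linspace(-.349,1.25,9):
        movel(fx(i,109+82*np.sin(phi)-12,max(45+82*np.cos(phi),82)),v=90); fm=max(fm,np.linalg.norm(get_state()["force"]-f0))
    pause(.3); p=here(); movel([p[0],p[1],210],v=200); print(i,fm,get_state()["clock"])
E
python3 - <<'E'
from h import *
command_gripper(45); p=here(); movel([p[0],p[1],260],v=200); command_gripper(0,10)
throw(3); throw(2); throw(1)
movep([450,-100,400],[PI,0,0.4])
save("scene","c1.png",(160,120,500,320),2.2); print(get_state()["clock"])
E
```

```text
3 3.4017145274321767 40.65
2 1.3373851403055308 46.3083
1 1.9495576394306475 52.1917
54.25
```

View pics/c1.png

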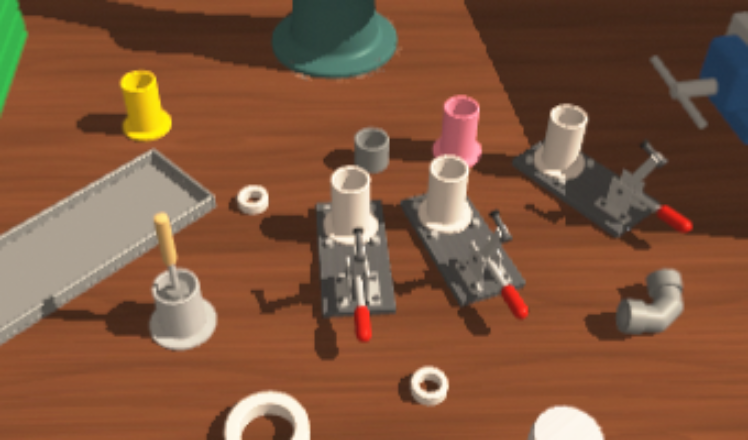

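All three clamps lie open and all three cups are still seated. I'll check the tray and cup positions, then move the cups one by one.

```bash
cat >> h.py <<'E'
def pick(i,c):
    x,y=c; w=F[i][2]; o=[PI,0,w]
    command_gripper(88); movep([x,y,190],o); f0=get_state()["force"]; s=movel([x,y,53],v=120,f_stop=8)
    if s: print("hit",here(),get_state()["force"]-f0); return False
    command_gripper(0,25); print("grip",get_state()["opening"]); movel([x,y,75],v=60); movel([x,y,190],v=200)
    s=get_state(); print(s["opening"],s["force"]-f0,s["clock"]); return s["opening"]>40
def place(t,yaw,k):
    x,y=np.array(t)+k*100*np.array([np.cos(yaw),np.sin(yaw)]); w=yawpick(yaw,[x,y,100]); movep([x,y,190],[PI,0,w])
    movel([x,y,60],v=150); s=movel([x,y,42],v=30,f_stop=4); print("down",s,here())
    command_gripper(68); movel([x,y,190],v=200); print(get_state()["clock"])
E
python3 - <<'E'
from h import *
movep([400,-500,400],[PI,0,0.4])
for i in F: print(findcup(F[i][:2],12))
T=rects("top","tray",22); print(T[0],rects("scene","tray",22)[0])
t=T[0]["c"]; yaw=np.radians(T[0]["yaw"])
for k in(-1,0,1):
    p=np.array(t)+k*100*np.array([np.cos(yaw),np.sin(yaw)]); print(p,ik([*p,50],[PI,0,yawpick(yaw,[*p,50])]))
E
```

```text
{'top': (array([328.3, 319. ]), np.float64(0.97)), 'scene': (array([331.5, 318.8]), np.float64(0.86))}
{'top': (array([432.6, 146. ]), np.float64(0.91)), 'scene': (array([430., 142.]), np.float64(0.86))}
{'top': (array([447.5,  18.5]), np.float64(0.87)), 'scene': (array([447. ,  16.1]), np.float64(0.84))}
{'c': array([ 462., -337.]), 'wh': array([143., 340.]), 'yaw': -46.4, 'score': 0.64} {'c': array([ 472., -331.]), 'wh': array([159., 342.]), 'yaw': -46.4, 'score': 0.94}
[ 393.03804563 -264.58281386] [-0.64507229  0.08963442  2.19429495  0.          0.85766329 -1.40603585]
[ 462. -337.] [-0.67376715  0.25943086  1.98973083  0.          0.89243097 -1.4347307 ]
[ 530.96195437 -409.41718614] [-0.6940061   0.42073982  1.76734485  0.          0.95350798 -1.45496965]
```

Run:
```python
from h import *
if pick(3,(449,17.3)):
    T=rects("top","tray",22); print(T[:1])
    place((463,-336),np.radians(-46.5),1)
    p=here(); movep([400,-100,400],[PI,0,0.4])
    print(findcup(F[1][:2],12),findcup(F[2][:2],12)); print(rects("scene","tray",22)[:1],findcup((532,-408),5))
save("scene","d1.png",(100,100,500,320),1.9)
```

```text
grip 49.707252696915795
49.11110690969818 [-0.31365713  1.20793917 -1.98720457] 63.0833
[{'c': array([ 461., -336.]), 'wh': array([141., 337.]), 'yaw': -46.6, 'score': 0.57}]
down True [ 531.96165191 -408.67669844   45.88408881]
68.55
{'top': (array([329.2, 319.1]), np.float64(0.91)), 'scene': None} {'top': (array([433.3, 144.2]), np.float64(0.92)), 'scene': (array([431.6, 143. ]), np.float64(0.9))}
[{'c': array([ 472., -331.]), 'wh': array([162., 343.]), 'yaw': -46.7, 'score': 0.89}] {'top': (array([ 530.4, -409.8]), np.float64(0.92)), 'scene': (array([ 534.4, -405.8]), np.float64(0.92))}
```

View pics/d1.png

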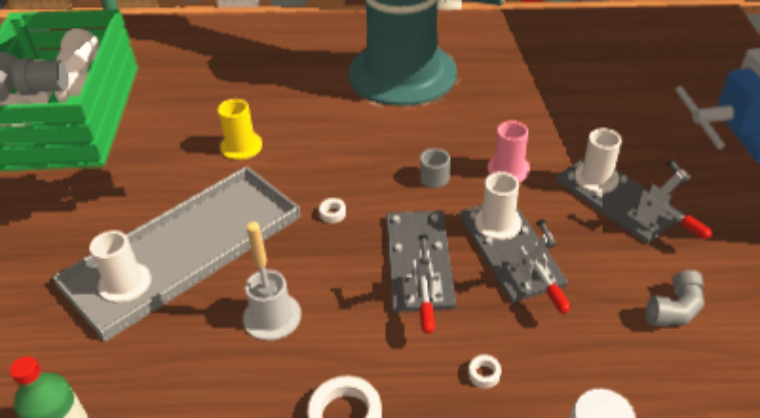

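Cup 3 stands in the tray at (120,265), and cups 1 and 2 are still seated. I'll continue with cup 2, checking the tray while carrying.

Run:
```python
from h import *
if pick(2,(432.3,144.5)):
    T=rects("top","tray",22); print(T[:1]); print(findcup((532,-408),5),findcup(F[1][:2],12,("top",)))
    if T and np.hypot(*(T[0]["c"]-[462,-336]))<8 and abs(T[0]["yaw"]+46.5)<3:
        place((463,-336),np.radians(-46.5),0); movep([400,-100,400],[PI,0,0.4])
        print(findcup(F[1][:2],12),findcup((532,-408),5),findcup((463,-336),5))
```

```text
grip 49.13768289635566
48.994320331877965 [ 0.04923363 -0.78515413 -2.33981489] 76.2083
[{'c': array([ 462., -338.]), 'wh': array([145., 342.]), 'yaw': -46.0, 'score': 0.57}]
{'top': (array([ 530.3, -406.5]), np.float64(0.9)), 'scene': (array([ 531.9, -407.8]), np.float64(0.96))} {'top': None}
down True [ 463.15811288 -336.16923929   45.81003575]
81.95
{'top': (array([331.4, 319.4]), np.float64(0.95)), 'scene': (array([330.8, 317.5]), np.float64(0.93))} {'top': None, 'scene': (array([ 531.2, -408.1]), np.float64(0.92))} {'top': (array([ 463.3, -335.4]), np.float64(0.95)), 'scene': None}
```

Run:
```python
from h import *
if pick(1,(330.5,318)):
    movep([400,100,260],[PI,0,F[1][2]])
    T=rects("top","tray",22); print(T[:1]); print(findcup((532,-408),5),findcup((463,-336),5))
    if T and np.hypot(*(T[0]["c"]-[462,-336]))<8 and abs(T[0]["yaw"]+46.5)<3:
        place((463,-336),np.radians(-46.5),-1); movep([400,100,400],[PI,0,0.4]); pause(1)
        for k in(-1,0,1): print(findcup(np.array([463,-336])+100*k*np.array([.688,-.725]),5))
        save("scene","f.png",(60,80,540,350),1.6); save("top","ft.png",(150,120,500,330),2.2); print(get_state()["clock"])
```

```text
grip 49.78141406859158
49.51045930288827 [-0.19911367  0.2375643  -1.79095881] 89.9333
[{'c': array([ 461., -337.]), 'wh': array([144., 340.]), 'yaw': -46.6, 'score': 0.57}]
{'top': (array([ 530.5, -409.7]), np.float64(0.91)), 'scene': (array([ 532.4, -407.9]), np.float64(0.91))} {'top': (array([ 463.1, -336.3]), np.float64(0.93)), 'scene': (array([ 463.5, -335.8]), np.float64(0.9))}
down True [ 394.50677758 -263.39337982   45.61859505]
96.3667
{'top': (array([ 393.8, -264.5]), np.float64(0.91)), 'scene': (array([ 397., -261.]), np.float64(0.88))}
{'top': (array([ 463.2, -333.5]), np.float64(0.93)), 'scene': (array([ 467.3, -335.6]), np.float64(0.92))}
{'top': (array([ 530.4, -409.7]), np.float64(0.9)), 'scene': (array([ 532.1, -407.6]), np.float64(0.93))}
100.4083
```

View pics/f.png

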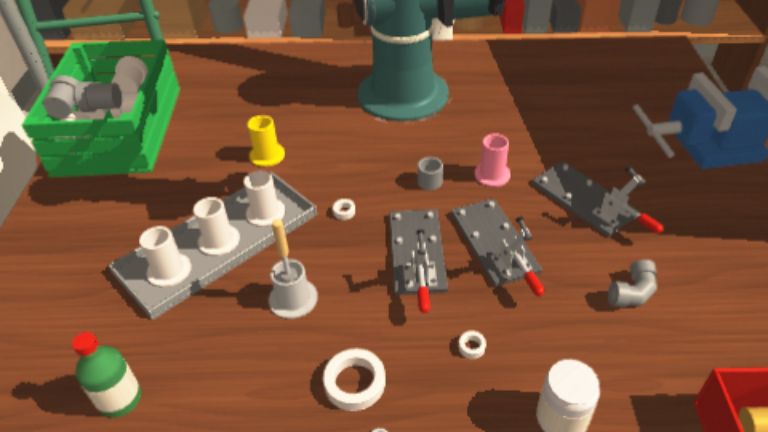

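View pics/ft.png

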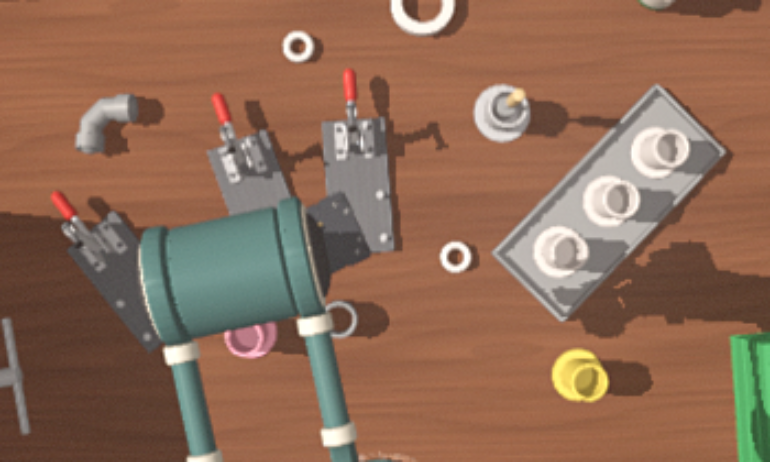

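All three cups stand upright in the tray at scene (164,255), (215,225) and (262,197). The clamps are open, the brush is in its pot and the other things haven't moved.

```bash
python3 -c "
from workcell import *
print(sign_off())"
```

```text
the job is handed in; nothing more can be done
None
```

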